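Load the culture rocker so that its tray rests level

TASK

The see-saw rocker has to be loaded level before it is switched on. Lift the loose clear cover off the small jar and stand it upright in the middle of the square drying mat, then stand the jar upright on the middle of the round rubber pad at the empty end of the rocker's tray, and then slide the wide glass dish along the tray until the tray rests level, with jar and dish standing on it. Set cover and jar down without dropping them, do not tip the dish, and leave the bottles, instruments and other glassware where they are.

Things in the scene. Friction and masses are not known exactly. Their poses are not given: they have to be found in the camera images.
- rocker: See-saw rocker: fixed white housing 150 x 240 x 54 mm on the table with a tilting aluminium tray above it. Origin on the table under the pivot; y runs along the tray's length, x across it. The tray is 430 long (y) and 140 wide (x), its floor 85 mm above the table when level; side rims along both long edges rise 15 mm above the floor and stand 128 mm apart inside; end lips rise 4 mm.
- tray (a joint): Tilt of the tray about the rocker's x axis, through a pivot 75 mm above the table: 0 level, positive raises the +y end, stops at -0.065 and +0.065 rad. A light spring centres the empty tray, a damper quiets it within about 1 s; a load much heavier on one side lays it on a stop. Close to balance it tilts about 0.04 rad for each 10 mm that the dish is off its balance point.
- tray_mid (a point): Point on the tray's floor above the pivot, tilting with the tray; axes as the rocker's when level. Below it a dark pointer on each long side meets the index line on the housing when the tray is level.
- dish: Wide closed glass dish, 116 mm dia (collar 119), 55 tall, about 0.6 kg (10 % either way), too wide to grasp; it stands on one end of the tray, its centre 130 to 150 mm from the pivot, and slides between the side rims. Origin: centre of its underside. Sliding friction takes about 2.5 to 5 N. It holds the tray down on that end also after the jar is loaded; at balance its centre lies about 55 to 106 mm from the pivot, on the same end.
- pad: Loose round black rubber pad, 90 mm dia, 4 mm thick, 30 g, on the other end of the tray, centre 130 to 150 mm from the pivot. Origin: centre of its underside.
- jar: Small white jar with a fixed grey screw lid, 60 mm dia, 80 tall, about 0.3 kg (10 % either way), upright under the cover on the table, on the left or the right of the rocker. Origin: centre of its underside.
- cover: Clear plastic bell cover standing loose over the jar: 88 mm outer dia, 80 inner, 100 tall, open below, 150 g, with a grey round knob on top, 30 mm dia, from 108 to 138 mm above the cover's origin, on a thin neck. Origin: centre of its lower rim.
- mat: Square black rubber drying mat, 150 x 150 x 3 mm, fixed flat on the table on the side of the rocker away from the jar. Origin: centre of its underside.
- bottle_c: Narrow-necked white plastic bottle, 64 mm dia, 100 tall, not covered; bystander on the left beyond the mat or covered jar.
- petri: Flat closed glass petri dish, 90 mm dia, 16 tall, lying on the table in front of the rocker; bystander.
- forceps: Steel forceps, 165 mm long, 7 mm tall, lying on the table in front of the rocker; bystander.
- beaker: Open glass beaker, 70 mm dia, 80 tall; bystander on the right beyond the mat or covered jar.
- spatula: Steel spatula lying on the table in front of the rocker; bystander.
Things that resemble listed ones, but are neither listed nor needed, are in the scene too. What is shaped like the mat but orange or yellow is not meant.

How it is judged:
On the way, in this order (a step that is already met when the one before it is completed fails the run):
1. the cover stands upright on the mat, released (x of cover in the frame of mat between -0.04 and 0.04 m and y of cover in the frame of mat between -0.04 and 0.04 m and z of cover in the frame of mat below 0.008 m and angle between cover's own z axis and vertical below 0.06 rad and contact force between cover and the fingers below 0.05 N and linear speed of cover below 0.03 m/s), for 0.2 s.
2. the jar stands on the pad at the empty end of the tray, released (horizontal distance between jar and pad below 0.02 m and z of jar in the frame of pad between 0.001 and 0.01 m and angle between the z axis of jar and the z axis of pad, either way round below 0.06 rad and z of pad in the frame of tray_mid below 0.006 m and contact force between jar and the fingers below 0.05 N and linear speed of jar below 0.03 m/s), for 0.2 s.
At the end, for the whole second after the job is handed in: The tray rests within 0.03 rad (1.7 degrees) of level and still; the jar stands upright on the pad (within 20 mm of its middle) and the pad lies on the tray; the dish stands flat on the tray; the cover stands upright on the mat, within 40 mm of its middle along each side; all are at rest (value of joint tray between -0.03 and 0.03 rad and velocity of joint tray between -0.05 and 0.05 rad/s and horizontal distance between jar and pad below 0.02 m and z of jar in the frame of pad between 0.001 and 0.01 m and angle between the z axis of jar and the z axis of pad, either way round below 0.06 rad and z of each of pad, dish in the frame of tray_mid below 0.006 m and x of dish in the frame of tray_mid between -0.02 and 0.02 m and angle between the z axis of dish and the z axis of tray_mid, either way round below 0.06 rad and x of cover in the frame of mat between -0.04 and 0.04 m and y of cover in the frame of mat between -0.04 and 0.04 m and z of cover in the frame of mat below 0.008 m and angle between cover's own z axis and vertical below 0.06 rad and linear speed of each of dish, jar, cover below 0.03 m/s); the robot touches nothing.
It fails at once if a bystander is moved by more than 30 mm (distance of any of bottle_c, petri, forceps, beaker, spatula from where it was at the start of the episode above 0.03 m).
It fails at once if the dish is tipped by more than 20 degrees (angle between dish's own z axis and vertical above 0.35 rad).
It fails at once if the jar or the cover is dropped (falls free at more than 0.5 m/s, a fall of about 13 mm) ((contact force between jar and anything else below 0.01 N and linear speed of jar above 0.5 m/s) or (contact force between cover and anything else below 0.01 N and linear speed of cover above 0.5 m/s)).
It also fails if it takes over 72 s, if anything falls off the work surface, if the arm or the gripper's body presses on something with over 40 N, if the wrist force passes 120 N, or if a joint passes its speed limit or range.

ROBOT

A 6-joint arm with a two-finger parallel gripper is mounted at the origin on the work surface. World frame = base frame: x ahead of the robot, y to its left, z up, the work surface at z = 0. Lengths are in m, angles in rad, forces in N, time in s.
With the tool pointing down it reaches from about 0.275 to 0.75 m from the base axis. Payload 10.2 kg.
Tool frame: the origin (TCP) lies midway between the tips of the shut fingers; the grasp point (between the pads) lies 19 mm behind it (env.hold_point_z is the distance from the TCP to the grasp point, in m); x points along the fingers, z is the direction in which the jaws open and shut, and the axes are right-handed (so a half turn about x gives the same grasp; the last joint's range is limited). The gripper opens to 85 mm and grips with 20 to 120 N. Pads are 22 mm wide; open, the fingers measure 114 mm over their backs; the gripper's body (76 mm by 85 mm) begins 54 mm behind the grasp point. The pads swing forward as they close: fully open they stand 13 mm farther back than shut.
Start: joints at [-1.468, 0.313, 1.498, -0, 1.331, -0.223], TCP at [0.168, -0.497, 0.231] pointing down, gripper open.
Joint ranges: [-2.94, 2.94], [-0.97, 2.17], [0.19, 2.56], [-1.23, 4.37], [0.02, 3.11], [-2.88, 2.88]. Speed limits (rad/s): [2.39, 2.39, 3.01, 3.14, 3.14, 3.14].

INTERFACE

Orientations are given as a unit quaternion [x, y, z, w].
In Python, from bench import env, kinematics, monitor, eyes, job gives the robot as it stands. The module is installed in compiled form; this text tells all that it offers. Calls block until the motion is done:
- env.reach(position, orientation): joint-space move of the TCP to a pose.
- env.movel(position, velocity=0.15, frame=None, guard=None): straight line of the TCP; frame=None keeps the orientation; velocity is the mean speed in m/s. With guard (N) it stops when the force on the tool has changed by that much, and returns True; else False.
- env.set_joints(angles): joint-space move.
- env.release() and env.close_gripper(effort=None): open the fingers fully, or close them until they stop; effort is the grip in N (None keeps the last).
- env.hold(seconds).
- kinematics.ik(position, orientation): joint angles nearest the present ones, or None.
- monitor.sense(): the state.
- eyes.grab_frame(name): name is "side" or "top" or "wrist"; returns a dict with "frame" (480x640x3 uint8, red, green, blue), "mtx" (3x3 intrinsics, pixels), "view" (4x4, takes a point from world to camera coordinates). Camera axes: x right, y down, z forward; pixel columns grow to the right and rows downward; lengths in m; the calibration is good to about 2 mm. A picture is of the moment at which its call begins. There is no depth.
A pose or a line that the arm cannot do raises env.MotionError and nothing moves.
- job.hand_in(): hands the job in, once; it reports no verdict.
The state is a dict: "clock": time; "joints": joint angles; "qvel": joint speeds; "joint_efforts": joint torques, N m; "position": TCP position; "ee_rot": TCP orientation; "contact_force": force on the tool from outside, world axes, zero at the start; "ft_torque": the same for the moment, N m; "finger_gap": opening from 0.0 (shut) to 1.0 (fully open).
Only numpy, scipy, OpenCV 4.12 (cv2) and the standard library are available. Lean on these libraries where they do the work, as an engineer would, in place of code of your own. Each camera call takes 0.05 s, during which the arm holds its last target. There are 200 camera calls.

## Working session

There is one attempt and no reset: what is moved stays moved. The work goes in short steps, each a Python script; the robot and the scene stay as the last script left them, time stands still between calls to the robot, and variables do not carry over. Pictures are saved under pics/ and viewed, about 8 in all and at most 12, crops included, and the job is handed in when it is done.

```bash
mkdir -p pics; ls; cat > h.py <<'E'
import numpy as np, cv2, pickle
from bench import env, kinematics, monitor, eyes, job
def snap(name,tag):
    f=eyes.grab_frame(name); pickle.dump(f,open(f'pics/{tag}.pkl','wb'))
    cv2.imwrite(f'pics/{tag}.png',f['frame'][:,:,::-1]); return f
def load(tag): return pickle.load(open(f'pics/{tag}.pkl','rb'))
def w(f,u,v,z):
    "pixel -> world point at height z"
    V=np.array(f['view']);R=V[:3,:3];c=-R.T@V[:3,3]
    d=R.T@np.linalg.solve(f['mtx'],[u,v,1.]); return c+d*(z-c[2])/d[2]
def px(f,p):
    q=f['mtx']@(f['view'][:3,:3]@np.array(p)+f['view'][:3,3]); return q[:2]/q[2]
E
python3 - <<'E'
from h import *
for n in('top','side'):
    f=snap(n,n+'0'); V=f['view'];print(n,-V[:3,:3].T@V[:3,3],V[2,:3],f['mtx'][0])
s=monitor.sense();print(s['clock'],s['ee_rot'],s['finger_gap'],env.hold_point_z)
E
```

```text
pics
top [ 0.17848914 -0.12651297  1.54442749] [ 0.18150032 -0.00163914 -0.98338952] [524.23780184   0.         314.28648469]
side [-0.2439488   0.79103085  0.86614518] [ 0.50462059 -0.65802883 -0.55888829] [594.5688273    0.         320.36930012]
0.1 [ 0.41259196  0.57474077 -0.41198639  0.57420218] 1.0010099311027245 0.0187
```

View pics/top0.png

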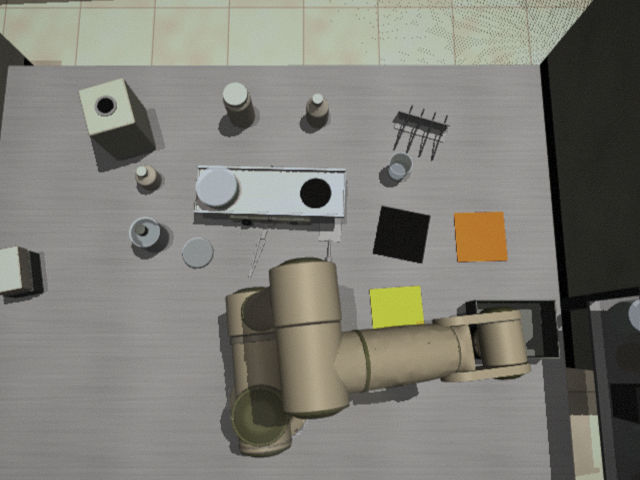

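View pics/side0.png

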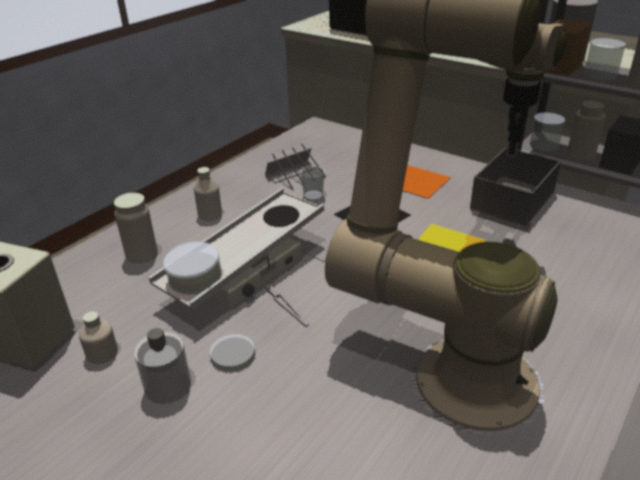

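Top view: the clear cover with its dark knob is at about (145,233), the dish at (216,187), the pad at (315,193), the black mat at (401,235) and the beaker at (398,168). The orange (481,237) and yellow (397,307) squares are decoys. The bottle at (147,177) has no cover over it.

```bash
python3 - <<'E'
from h import *
a=load('top0')['frame'][:,:,::-1]; s=load('side0')['frame'][:,:,::-1]
A=cv2.resize(a[150:275,120:440],None,fx=2.5,fy=2.5,interpolation=cv2.INTER_CUBIC)
B=cv2.resize(s[315:415,80:290],None,fx=2.8,fy=2.8,interpolation=cv2.INTER_CUBIC)
C=np.zeros((600,800,3),np.uint8);C[:A.shape[0],:A.shape[1]]=A;C[315:315+B.shape[0],:B.shape[1]]=B[:285]
cv2.imwrite('pics/crop1.png',C)
E
```

```text
(no output)
```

View pics/crop1.png

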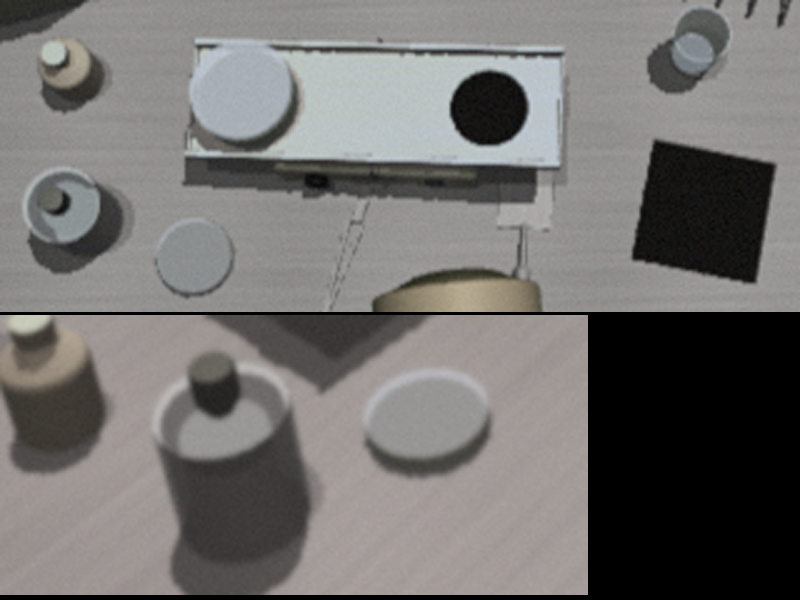

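```bash
python3 - <<'E'
from h import *
np.set_printoptions(precision=4,suppress=True)
t=load('top0');s=load('side0')
T=lambda X,Y,z:w(t,120+X/2.5,150+Y/2.5,z)
S=lambda X,Y,z:w(s,80+X/2.8,315+(Y-315)/2.8,z)
print('knob top',T(47,194,.138),'side',S(213,365,.138))
print('cover rim',T(62,206,.1),'side',S(223,412,.1))
m=np.array([T(*c,.003) for c in[(655,140),(776,163),(757,283),(633,258)]]);print('mat',m.mean(0),[np.linalg.norm(m[i]-m[i-1]) for i in range(4)],m)
for d in(0,.065):
  e=0.14*d*1
  print('pad',T(489,107,.089+e),'dia',T(528,107,.089+e)-T(450,107,.089+e),'dish top',T(242,90,.14-e),'diam',T(294,90,.14-e)-T(190,90,.14-e))
  g=.1; print('tray',T(195,40,g-.215*d),T(564,48,g+.215*d),T(561,165,g+.215*d),T(186,156,g-.215*d))
print('beaker',T(694,54,0.0)); print('bottle',T(62,62,.05)); print('petri',T(195,256,.016))
E
```

```text
knob top [0.4734 0.3517 0.138 ] side [0.4682 0.3497 0.138 ]
cover rim [0.4676 0.347  0.1   ] side [0.4658 0.3522 0.1   ]
mat [ 0.4803 -0.3923  0.003 ] [np.float64(0.14760660275824009), np.float64(0.14816148245692368), np.float64(0.14882639290518865), np.float64(0.14959112703053815)] [[ 0.5673 -0.3342  0.003 ]
 [ 0.5385 -0.4796  0.003 ]
 [ 0.3925 -0.4509  0.003 ]
 [ 0.4228 -0.3044  0.003 ]]
pad [ 0.5849 -0.133   0.089 ] dia [-0.0001 -0.0896  0.    ] dish top [0.5906 0.1415 0.14  ] diam [-0.0002 -0.1155  0.    ]
tray [0.6621 0.2051 0.1   ] [ 0.6519 -0.2193  0.1   ] [ 0.5139 -0.2141  0.1   ] [0.525 0.21  0.1  ]
pad [ 0.5824 -0.1329  0.0981] dia [-0.0001 -0.089   0.    ] dish top [0.5933 0.1433 0.1309] diam [-0.0002 -0.1162  0.    ]
tray [0.6667 0.2083 0.086 ] [ 0.6473 -0.2184  0.114 ] [ 0.5107 -0.2133  0.114 ] [0.5284 0.2133 0.086 ]
beaker [ 0.6767 -0.3853  0.    ]
bottle [0.6518 0.3733 0.05  ]
petri [0.4239 0.2142 0.016 ]
```

```bash
cat >> h.py <<'E'
from scipy.spatial.transform import Rotation as Ro
def q(a,tilt=None):
    "tool down, jaws opening along angle a in the xy-plane; tilt = rotation vector"
    x=np.array([0,0,-1.]);z=np.array([np.cos(a),np.sin(a),0]);y=np.cross(z,x)
    R=Ro.from_matrix(np.c_[x,y,z])
    if tilt is not None: R=Ro.from_rotvec(tilt)*R
    return R.as_quat()
def st():
    s=monitor.sense();print('t',round(s['clock'],2),'p',np.round(s['position'],4),'F',np.round(s['contact_force'],2),'gap',round(s['finger_gap'],3),'j6',round(s['joints'][5],2))
E
python3 - <<'E'
from h import *
p=[.4695,.3505]
# find jaw angle with smallest last joint for cover and mat
for a in np.arange(-np.pi,np.pi,np.pi/8):
    r=[kinematics.ik(P,q(a)) for P in([*p,.25],[.48,-.392,.27],[.584,-.133,.2])]
    print(round(a,2),[None if k is None else (round(k[0],2),round(k[5],2)) for k in r])
env.reach([*p,.26],q(np.arctan2(p[1],p[0])+np.pi/2)); st()
snap('wrist','w1')
E
```

```text
-3.14 [(np.float64(0.44), np.float64(-2.7)), (np.float64(-0.87), np.float64(2.27)), (np.float64(-0.42), np.float64(2.72))]
-2.75 [None, (np.float64(-0.87), np.float64(1.88)), (np.float64(-0.42), np.float64(2.33))]
-2.36 [(np.float64(0.44), np.float64(2.8)), (np.float64(-0.87), np.float64(1.48)), (np.float64(-0.42), np.float64(1.94))]
-1.96 [(np.float64(0.44), np.float64(2.4)), (np.float64(-0.87), np.float64(1.09)), (np.float64(-0.42), np.float64(1.54))]
-1.57 [(np.float64(0.44), np.float64(2.01)), (np.float64(-0.87), np.float64(0.7)), (np.float64(-0.42), np.float64(1.15))]
-1.18 [(np.float64(0.44), np.float64(1.62)), (np.float64(-0.87), np.float64(0.3)), (np.float64(-0.42), np.float64(0.76))]
-0.79 [(np.float64(0.44), np.float64(1.23)), (np.float64(-0.87), np.float64(-0.09)), (np.float64(-0.42), np.float64(0.37))]
-0.39 [(np.float64(0.44), np.float64(0.83)), (np.float64(-0.87), np.float64(-0.48)), (np.float64(-0.42), np.float64(-0.03))]
0.0 [(np.float64(0.44), np.float64(0.44)), (np.float64(-0.87), np.float64(-0.87)), (np.float64(-0.42), np.float64(-0.42))]
0.39 [(np.float64(0.44), np.float64(0.05)), (np.float64(-0.87), np.float64(-1.27)), (np.float64(-0.42), np.float64(-0.81))]
0.79 [(np.float64(0.44), np.float64(-0.34)), (np.float64(-0.87), np.float64(-1.66)), (np.float64(-0.42), np.float64(-1.2))]
1.18 [(np.float64(0.44), np.float64(-0.74)), (np.float64(-0.87), np.float64(-2.05)), (np.float64(-0.42), np.float64(-1.6))]
1.57 [(np.float64(0.44), np.float64(-1.13)), (np.float64(-0.87), np.float64(-2.44)), (np.float64(-0.42), np.float64(-1.99))]
1.96 [(np.float64(0.44), np.float64(-1.52)), (np.float64(-0.87), np.float64(-2.84)), (np.float64(-0.42), np.float64(-2.38))]
2.36 [(np.float64(0.44), np.float64(-1.91)), None, (np.float64(-0.42), np.float64(-2.78))]
2.75 [(np.float64(0.44), np.float64(-2.31)), (np.float64(-0.87), np.float64(2.66)), None]
t 3.25 p [0.4699 0.35   0.26  ] F [-0.    0.06 -0.27] gap 0.998 j6 -1.77
```

View pics/w1.png

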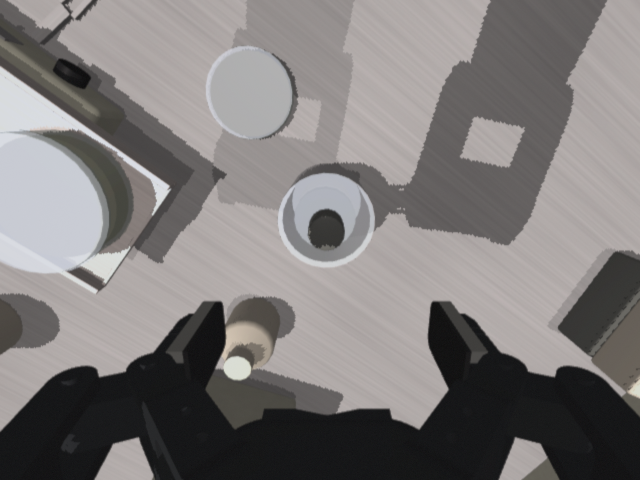

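Wrist view: the knob top is at about (326,238), inside the cover's top rim centred at (326,220). No other object is near the grasp.

```bash
python3 - <<'E'
from h import *
f=load('w1')
k=w(f,326,238,.138); r=w(f,326,220,.1); r2=w(f,374,220,.1); print(k,r,'rad',np.linalg.norm(r2-r))
p=r[:2]*.5+k[:2]*.5; p=p*.6+.4*np.array([.469,.3505]); print(p)
assert np.linalg.norm(p-[.469,.3505])<.01
np.save('cov.npy',p)
env.reach([*p,.2],q(0)); env.movel([*p,.105],.12,guard=6); st()
env.close_gripper(30); st()
env.movel([*p,.29],.15); st()
snap('wrist','w2'); snap('side','s2')
a=load('w2')['frame'];b=load('s2')['frame']
cv2.imwrite('pics/c2.png',cv2.resize(np.hstack([a,b]),(800,300))[:,:,::-1])
E
```

```text
[0.47296658 0.35222041 0.138     ] [0.46871651 0.34898913 0.1       ] rad 0.042835566673581654
[0.47010493 0.35056286]
t 6.15 p [0.4705 0.3508 0.1058] F [ 0.69 -0.94 -1.13] gap 1.001 j6 0.44
t 6.7 p [0.4703 0.3506 0.1052] F [ 0.94 -0.16  1.03] gap 0.342 j6 0.44
t 8.08 p [0.4699 0.3504 0.2891] F [-0.05 -0.2  -2.  ] gap 0.342 j6 0.44
```

View pics/c2.png

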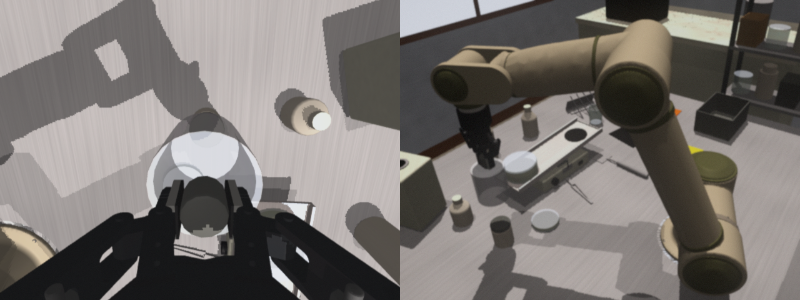

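The cover is held level and clear of the jar, which stands alone on the table. Next it goes to the mat.

```bash
python3 - <<'E'
from h import *
m=[.480,-.392]
env.reach([*m,.28],q(0)); st()
env.movel([*m,.13],.12); st()
print(env.movel([*m,.103],.025,guard=2.5)); st()
env.release(); env.hold(.2); st()
env.movel([*m,.28],.2)
snap('wrist','w3')
p=np.load('cov.npy')
env.reach([*p,.26],q(0)); st(); snap('wrist','w4'); snap('top','t4')
a=load('w3')['frame'];b=load('w4')['frame'];c=load('t4')['frame'][130:280,100:450]
C=np.zeros((600,800,3),np.uint8);C[:300]=cv2.resize(np.hstack([a,b]),(800,300));C[300:600,:700]=cv2.resize(c,(700,300))
cv2.imwrite('pics/c4.png',C[:,:,::-1])
E
```

```text
t 10.81 p [ 0.4805 -0.3913  0.2801] F [ 0.01 -0.1  -1.3 ] gap 0.339 j6 -0.87
t 12.21 p [ 0.4802 -0.3923  0.1308] F [-0.24 -0.44 -1.82] gap 0.34 j6 -0.87
True
t 13.03 p [ 0.4802 -0.392   0.1081] F [ 0.21 -0.5   3.85] gap 0.34 j6 -0.87
t 13.82 p [ 0.4797 -0.3916  0.1073] F [-0.86 -0.05 -0.98] gap 1.0 j6 -0.87
t 17.52 p [0.4706 0.35   0.2599] F [0.44 0.14 0.07] gap 1.0 j6 0.44
```

View pics/c4.png

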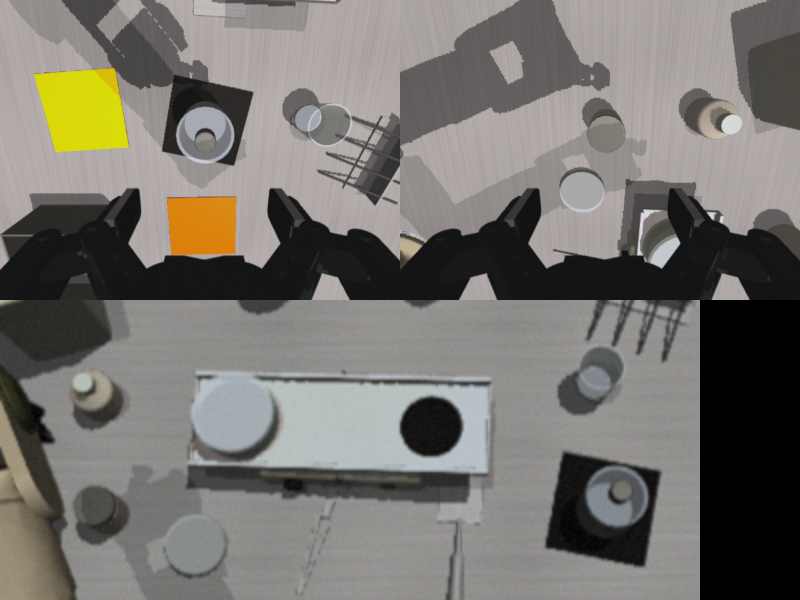

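The cover stands on the black mat near its middle. The jar lid is at about (330,212) in the wrist view and (149,233) in the top view.

```bash
python3 - <<'E'
from h import *
a=w(load('w4'),330,212,.08); b=w(load('t4'),148.5,232.5,.08); b2=w(load('t4'),148,231.5,.08);print(a,b,b2)
t=load('t4'); print('pad',[w(t,100+431/2,130+(426-300)/2,z) for z in(.093,.0975)])
p=a[:2]*.7+b2[:2]*.3; print(p); assert np.linalg.norm(p-[.469,.35])<.02
np.save('jar.npy',p)
env.movel([*p,.14],.2); env.movel([*p,.042],.12,guard=6); st()
env.close_gripper(40); st()
env.movel([*p,.26],.15); st()
pd=[.583,-.133]
env.reach([*pd,.26],q(0)); st(); snap('wrist','w5'); snap('side','s5'); snap('top','t5')
a=load('w5')['frame'];b=load('s5')['frame'];c=load('t5')['frame'][130:280,100:450]
C=np.zeros((600,800,3),np.uint8);C[:300]=cv2.resize(np.hstack([a,b]),(800,300));C[300:600,:700]=cv2.resize(c,(700,300))
cv2.imwrite('pics/c5.png',C[:,:,::-1])
E
```

```text
[0.47306628 0.3529787  0.08      ] [0.47126624 0.34298953 0.08      ] [0.47417247 0.34457413 0.08      ]
pad [array([ 0.58321709, -0.13265888,  0.093     ]), array([ 0.58196228, -0.13263982,  0.0975    ])]
[0.47339814 0.35045733]
t 19.33 p [0.4739 0.3507 0.0429] F [ 0.33  0.08 -0.24] gap 1.0 j6 0.44
t 19.7 p [0.4738 0.3507 0.0431] F [-1.53 -1.33  6.66] gap 0.688 j6 0.44
t 21.3 p [0.4732 0.3503 0.2592] F [ 0.28  0.23 -2.3 ] gap 0.684 j6 0.44
t 23.1 p [ 0.5832 -0.132   0.26  ] F [ 0.14 -0.01 -2.32] gap 0.689 j6 -0.42
```

View pics/c5.png

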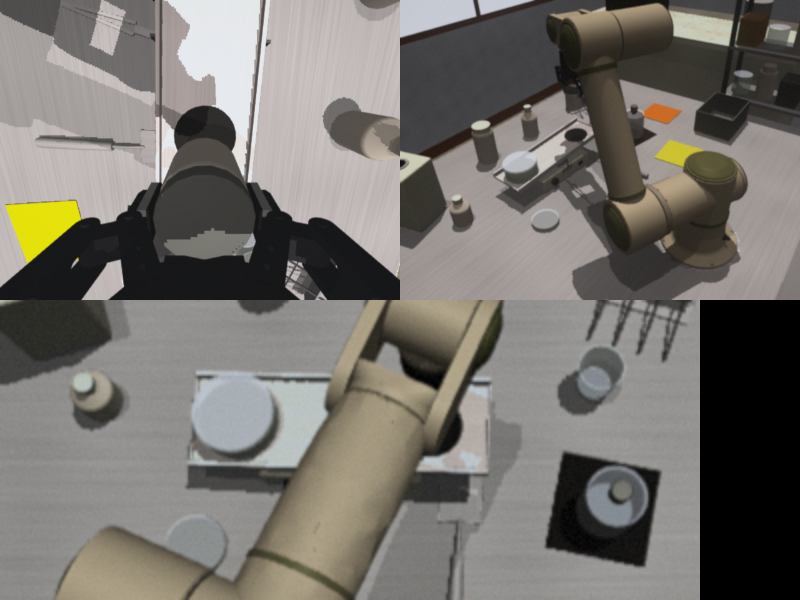

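The jar is held upright with the pad below it. The pad centre is at about (328,217) in the full wrist frame and the lid at about (330,328). I'll measure both, then place.

```bash
python3 - <<'E'
from h import *
f=load('w5')
print('lid',w(f,330,328,.298),'lidL/R',w(f,247,325,.298),w(f,409,325,.298))
for z in(.0935,.0975):print('pad',w(f,328,217,z),'L/R',w(f,279,212,z),w(f,377,212,z),'top edge',w(f,328,169,z))
print('view dir',f['view'][2,:3])
g=f['frame'][150:300,230:430].max(2); 
m=(f['frame'][:270].max(2)<60).astype(np.uint8)
print([ (r,np.flatnonzero(m[r,240:420])[[0,-1]]+240) for r in (175,185,195,205,215,225) if m[r,240:420].any()])
E
```

```text
lid [ 0.58350439 -0.12096768  0.298     ] lidL/R [ 0.55530944 -0.11986993  0.298     ] [ 0.61032921 -0.11975717  0.298     ]
pad [ 0.58373501 -0.13059656  0.0935    ] L/R [ 0.53934027 -0.12604401  0.0935    ] [ 0.62809851 -0.12586193  0.0935    ] top edge [ 0.58359009 -0.08760739  0.0935    ]
pad [ 0.58371462 -0.12964995  0.0975    ] L/R [ 0.53989424 -0.12515631  0.0975    ] [ 0.62750416 -0.12497659  0.0975    ] top edge [ 0.58357157 -0.08721697  0.0975    ]
view dir [ 6.07504675e-04 -2.93483033e-01 -9.55964089e-01]
[(175, array([305, 349])), (185, array([291, 362])), (195, array([284, 370])), (205, array([280, 374])), (215, array([279, 375])), (225, array([280, 375]))]
```

```bash
python3 - <<'E'
from h import *
f=load('w5')['frame'][150:430,180:480]
f=np.clip(f.astype(float)*2,0,255).astype(np.uint8)
cv2.imwrite('pics/c6.png',cv2.resize(f,None,fx=2,fy=2)[:,:,::-1])
t=load('w5')
# predicted lid-top circle px for jar axis y offsets
for dy in(0,.006,.012):
  P=[px(t,[.5832+.03*np.cos(a),-.132+dy+.03*np.sin(a),.298]) for a in np.linspace(0,2*np.pi,73)]
  P=np.array(P);print(dy,((P.min(0)-[180,150])*2).round(),((P.max(0)-[180,150])*2).round())
E
```

```text
0 [126. 253.] [470. 549.]
0.006 [124. 218.] [473. 523.]
0.012 [121. 182.] [475. 496.]
```

View pics/c6.png

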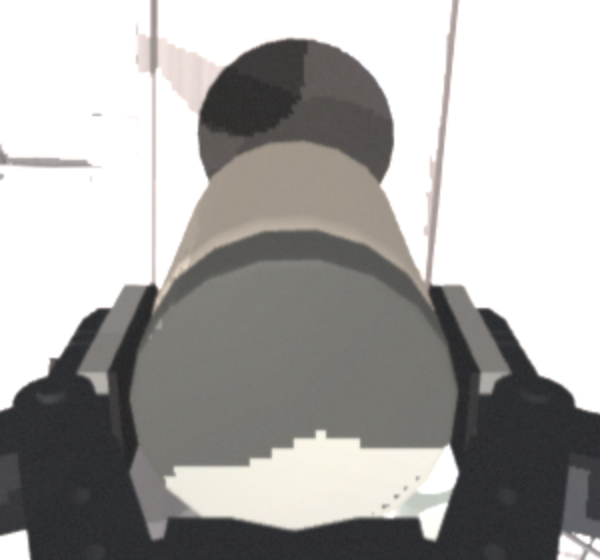

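The lid is centred in the jaws to within about 1 mm (its centre falls at 294,394 in the crop). Next I place the jar, tilted to match the tray.

```bash
python3 - <<'E'
from h import *
Q=q(0,[-.065,0,0])
P=lambda z:[.5833,-.131+.0027-.001,z]
env.reach(P(.19),Q); env.movel(P(.15),.1); st()
print(env.movel(P(.136),.015,guard=2)); st()
env.hold(.2); env.release(); env.hold(.3); st()
env.movel(P(.27),.2); st()
env.reach([.55,.1,.30],q(0))
snap('wrist','w7'); snap('top','t7'); snap('side','s7'); st()
a=load('w7')['frame'];b=load('s7')['frame'][130:370,90:410];c=load('t7')['frame'][130:280,100:450]
C=np.zeros((600,800,3),np.uint8);C[:300]=cv2.resize(np.hstack([a,cv2.resize(b,(640,480))]),(800,300));C[300:600,:700]=cv2.resize(c,(700,300))
cv2.imwrite('pics/c7.png',C[:,:,::-1])
E
```

```text
t 24.18 p [ 0.5839 -0.1297  0.1513] F [ 0.08 -0.61 -1.29] gap 0.685 j6 -0.36
True
t 24.83 p [ 0.5833 -0.1294  0.1402] F [ 0.62 -1.05  4.52] gap 0.681 j6 -0.36
t 25.73 p [ 0.5827 -0.1291  0.1395] F [ 0.21 -0.26  0.92] gap 0.998 j6 -0.36
t 26.52 p [ 0.5829 -0.1291  0.2687] F [-0.61  1.04 -0.21] gap 1.002 j6 -0.38
t 27.6 p [0.5504 0.0987 0.2995] F [0.08 0.54 0.25] gap 1.001 j6 -0.03
```

View pics/c7.png

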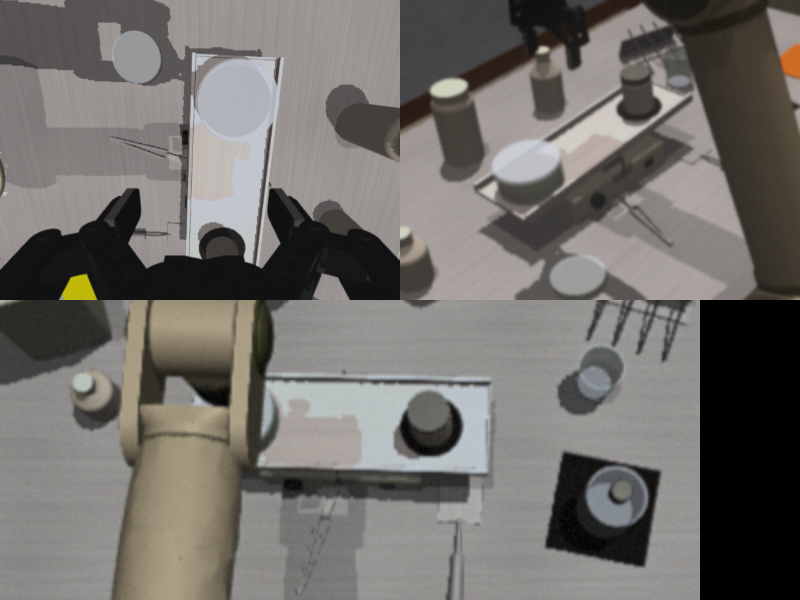

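The jar stands in the middle of the pad, and the dish still lies at the +y end with the tray on its stop. Next I push the dish from behind with the shut fingertips, finding first contact with a guard.

```bash
python3 - <<'E'
from h import *
f=load('w7'); c=w(f,376,157,.131); print('dish',c)
x=.5935; Q=q(0,[-.35,0,0]); z=.097
env.close_gripper(20)
env.reach([x,.262,.2],Q); env.movel([x,.262,z],.2); st()
hit=env.movel([x,.18,z],.03,guard=2); s=monitor.sense(); yc=s['position'][1]; print(hit); st()
np.save('contact.npy',yc)
if hit:
    env.movel([x,yc-.045,z],.04); st()
    env.hold(.5)
    snap('side','s8'); snap('wrist','w8'); snap('top','t8'); st()
    a=load('w8')['frame'];b=load('s8')['frame'][130:370,90:410];c=load('t8')['frame'][130:280,100:450]
    C=np.zeros((600,800,3),np.uint8);C[:300]=cv2.resize(np.hstack([a,cv2.resize(b,(640,480))]),(800,300));C[300:600,:700]=cv2.resize(c,(700,300))
    cv2.imwrite('pics/c8.png',C[:,:,::-1])
E
```

```text
dish [0.59230194 0.15331687 0.131     ]
t 29.85 p [0.5945 0.2614 0.0991] F [-0.37  0.84  0.02] gap 0.002 j6 0.45
True
t 31.46 p [0.5934 0.2124 0.0967] F [1.3  0.04 0.21] gap -0.004 j6 0.4
t 32.74 p [0.5939 0.1679 0.0976] F [0.92 5.51 3.23] gap 0.0 j6 0.35
t 33.39 p [0.5939 0.1679 0.0977] F [-0.17  5.49  3.92] gap -0.003 j6 0.35
```

View pics/c8.png

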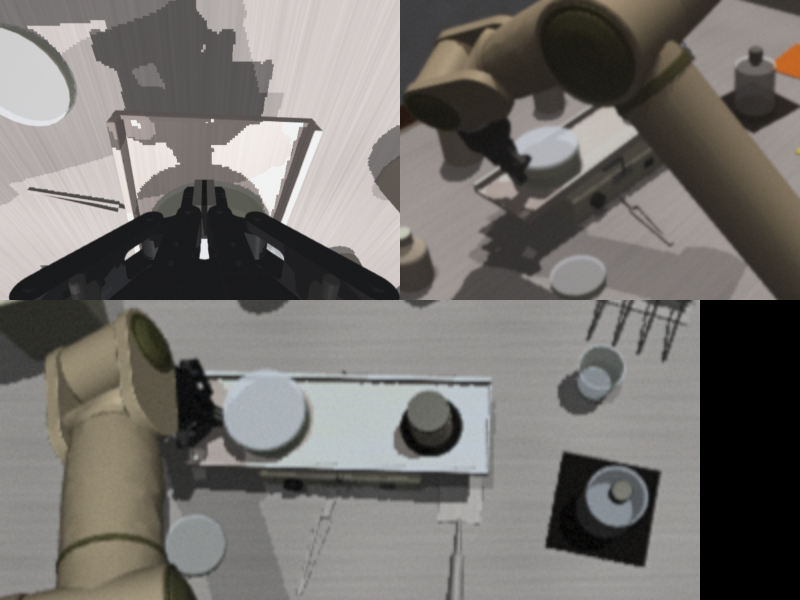

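The dish has slid about 42 mm toward the middle and is flat. The tray's near +y corner is visible in the side view at about (149,280), so I'll track it by optical flow to get the tilt. I retract before each reading, because contact loads the tray.

```bash
cat >> h.py <<'E'
C0=np.array([.5284,.2133,.086])
def corner(tau,y0=-.0025):
    r=C0-[0,y0,.075]; d=tau+.065; c,s_=np.cos(d),np.sin(d)
    return np.array([r[0],y0+c*r[1]-s_*r[2],.075+s_*r[1]+c*r[2]])
def tilt(f,ref):
    a,b=[cv2.cvtColor(k['frame'],cv2.COLOR_RGB2GRAY) for k in(ref,f)]
    p=np.float32([[[149,280]],[[247,291]]])
    p=cv2.cornerSubPix(a,p,(4,4),(-1,-1),(3,50,.01)) if False else p
    n,ok,err=cv2.calcOpticalFlowPyrLK(a,b,p,None,winSize=(17,17),maxLevel=2)
    d=(n-p)[:,0]; g=px(ref,corner(.0))-px(ref,corner(-.065))
    return -.065+.065*(d[0]@g)/(g@g), d.round(2).tolist(), err.ravel().round(1).tolist(), g.round(1)
E
python3 - <<'E'
from h import *
ref=load('s7'); print('corner px',px(ref,C0))
print('dish top0',w(load('top0'),216.8,186,.131),'t8',w(load('t8'),232,185.5,.135))
print(tilt(load('s8'),ref))
x=.5935; z=.097; y=monitor.sense()['position'][1]
env.movel([x,y-.010,z],.04); y=monitor.sense()['position'][1]
env.movel([x,y+.012,z],.06); env.hold(.8)
snap('side','s9');snap('top','t9'); print(tilt(load('s9'),ref)); st()
a=np.vstack([cv2.resize(load(k)['frame'][240:320,110:270],None,fx=3.5,fy=3.5,interpolation=cv2.INTER_CUBIC) for k in('s7','s9')])
cv2.imwrite('pics/c9.png',a[:,:,::-1])
E
```

```text
corner px [193.28027831 301.62450848]
dish top0 [0.59325179 0.14323741 0.131     ] t8 [0.5934608  0.10017109 0.135     ]
(np.float64(-0.14704746577863545), [[48.18000030517578, 2.4100000858306885], [21.8799991607666, -19.43000030517578]], [67.5, 10.5], array([-0.6, -5.6]))
(np.float64(-0.16685906459735445), [[53.47999954223633, 3.619999885559082], [22.1299991607666, -19.489999771118164]], [43.900001525878906, 10.5], array([-0.6, -5.6]))
t 35.02 p [0.5935 0.1699 0.097 ] F [-0.34 -0.08 -0.07] gap -0.001 j6 0.36
```

View pics/c9.png

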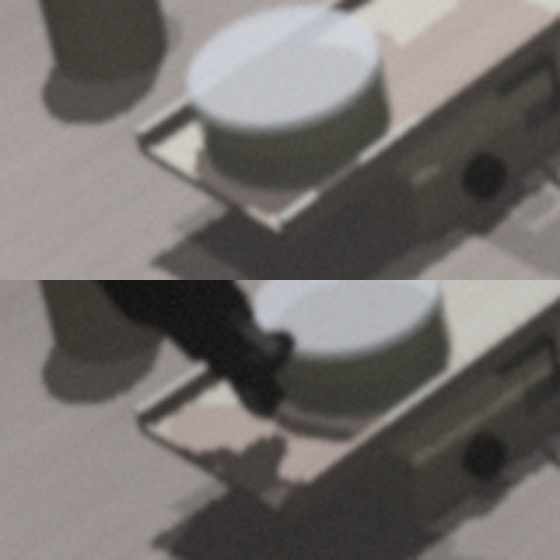

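In the crop, the tray's far corner is at full-frame (149,279) and the near one at (189,304). They have barely moved, so the tray is still on or near its stop. I'll switch to small-search template matching with the black knob (248,291) as a control, and keep stepping.

```bash
cat >> h.py <<'E'
def shift(f,ref,c,h=8,r=9):
    up=lambda k,m:cv2.resize(k['frame'][c[1]-h-m:c[1]+h+m+1,c[0]-h-m:c[0]+h+m+1],None,fx=6,fy=6,interpolation=cv2.INTER_CUBIC)
    R=cv2.matchTemplate(up(f,r),up(ref,0),cv2.TM_CCOEFF_NORMED);_,v,_,l=cv2.minMaxLoc(R)
    return round(l[0]/6-r,2),round(l[1]/6-r,2),round(v,2)
PT=dict(far=(149,279),near=(189,304),knob=(248,291))
def rep(f,ref): return {k:shift(f,ref,c) for k,c in PT.items()}
E
python3 - <<'E'
from h import *
ref=load('s7')
for t in('s8','s9'):print(t,rep(load(t),ref))
f=load('t9')
def push(d,tag):
    x=.5935;z=.098
    y=np.load('yp.npy') if d is None else d
    env.movel([x,y,z],.04); print('push',monitor.sense()['contact_force'].round(1) if hasattr(monitor.sense()['contact_force'],'round') else monitor.sense()['contact_force'])
    env.movel([x,y+.012,z],.08); env.hold(.7)
    f=snap('side',tag); print(tag,y,rep(f,ref))
    return rep(f,ref)
for i,y in enumerate((.150,.143,.137)):
    r=push(y,f's1{i}')
    if r['far'][1]<-3 or r['near'][1]<-3: break
st()
E
```

```text
s8 {'far': (0.0, 0.0, 1.0), 'near': (8.83, -7.17, 0.87), 'knob': (-0.17, 0.0, 0.95)}
s9 {'far': (0.0, -0.33, 0.99), 'near': (8.5, -7.5, 0.86), 'knob': (-0.17, 0.0, 0.95)}
push [-0.4 -0.1  1. ]
s10 0.15 {'far': (-0.17, -2.83, 0.86), 'near': (-0.67, -3.67, 0.9), 'knob': (-0.17, 0.0, 0.95)}
t 36.73 p [0.5935 0.162  0.098 ] F [-0.51 -0.51 -0.21] gap 0.003 j6 0.35
```

```bash
python3 - <<'E'
from h import *
ref=load('s7')
far0=np.array([.6667,.2083,.086])
def pr(C,tau,y0=-.0025):
    r=C-[0,y0,.075];d=tau+.065;return px(ref,[r[0],y0+np.cos(d)*r[1]-np.sin(d)*r[2],.075+np.sin(d)*r[1]+np.cos(d)*r[2]])
for C in(far0,C0):print('level shift',pr(C,0)-pr(C,-.065))
print(rep(snap('side','s11'),ref))
x=.5935;z=.098
env.movel([x,.1445,z],.04); env.movel([x,.160,z],.08); env.hold(.8)
print(rep(snap('side','s12'),ref))
env.movel([x,.26,.2],.25); env.reach([.45,.30,.30],q(0)); env.hold(.3)
snap('side','s13');snap('top','t13'); print(rep(load('s13'),ref)); st()
a=load('s13')['frame'][150:320,130:350];c=load('t13')['frame'][150:275,120:440]
C=np.zeros((600,800,3),np.uint8);C[:340,:440]=cv2.resize(a,(440,340),interpolation=cv2.INTER_CUBIC);C[340:600,:666]=cv2.resize(c,(666,260))
C[:340,450:790]=cv2.resize(load('s13')['frame'][255:325,135:205],(340,340),interpolation=cv2.INTER_CUBIC)
cv2.imwrite('pics/c13.png',C[:,:,::-1])
E
```

```text
level shift [-0.7387753  -5.32222163]
level shift [-0.55660317 -5.62822481]
{'far': (-0.17, -2.83, 0.87), 'near': (-0.67, -3.67, 0.9), 'knob': (-0.17, 0.0, 0.95)}
{'far': (-0.33, -4.0, 0.81), 'near': (-0.67, -5.0, 0.9), 'knob': (-0.17, 0.0, 0.95)}
{'far': (-0.33, -4.0, 0.81), 'near': (-0.83, -5.33, 0.9), 'knob': (-0.17, 0.0, 0.96)}
t 40.42 p [0.4503 0.3    0.2995] F [ 0.09  0.24 -0.45] gap 0.002 j6 0.37
```

View pics/c13.png

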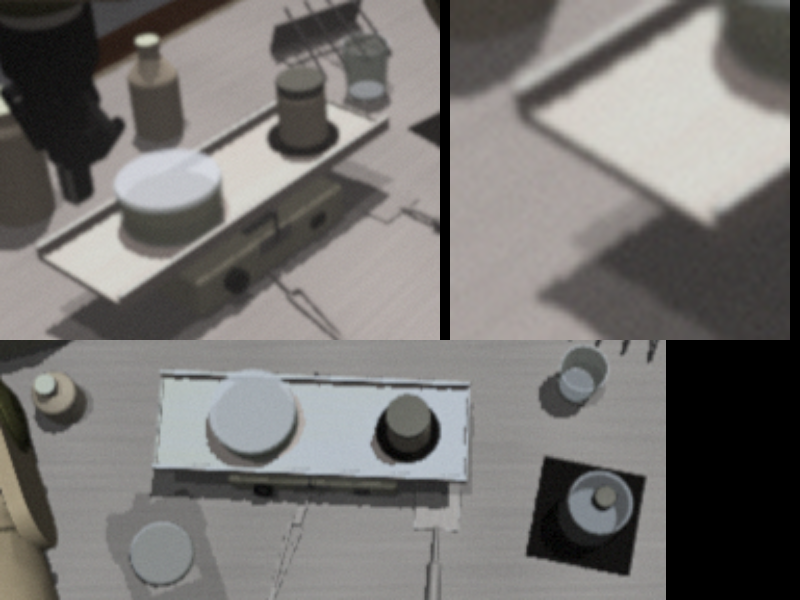

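The tray looks near level: the corner shifts give -0.016 rad (far) and -0.003 rad (near). I'll cross-check at the other end of the tray, using the jar lid and the -y corner against the on-stop picture.

```bash
python3 - <<'E'
from h import *
ref=load('s7')
def rot(C,d,y0=-.0025):
    r=np.array(C)-[0,y0,.075];return px(ref,[r[0],y0+np.cos(d)*r[1]-np.sin(d)*r[2],.075+np.sin(d)*r[1]+np.cos(d)*r[2]])
n=snap('side','s14')
pts=dict(near=C0,far=[.6667,.2083,.086],nc=[.5107,-.2133,.114],fc=[.6473,-.2184,.114],lid=[.583,-.126,.177],pad=[.54,-.132,.097])
for k,P in pts.items():
    p=rot(P,0);g=rot(P,.065)-p; c=np.round(p).astype(int)
    if k in PT:c=PT[k]
    for h in(7,10):
        s=shift(n,ref,tuple(int(i) for i in c),h=h); print(k,c,h,s,'tilt',round(-.065+.065*(np.array(s[:2])@g)/(g@g),3))
E
```

```text
near (189, 304) 7 (-0.83, -5.33, 0.91) tilt -0.003
near (189, 304) 10 (-1.0, -5.5, 0.87) tilt -0.001
far (149, 279) 7 (-0.33, -4.0, 0.8) tilt -0.017
far (149, 279) 10 (-0.33, -4.0, 0.84) tilt -0.017
nc [325 203] 7 (9.0, -3.5, 0.35) tilt -0.098
nc [325 203] 10 (8.33, 9.0, 0.3) tilt 0.081
fc [283 187] 7 (1.0, 2.0, 0.93) tilt -0.034
fc [283 187] 10 (0.83, 1.0, 0.93) tilt -0.049
lid [278 187] 7 (1.83, 2.0, 0.84) tilt -0.001
lid [278 187] 10 (0.67, 0.67, 0.92) tilt -0.043
pad [295 220] 7 (0.33, 2.17, 0.99) tilt -0.014
pad [295 220] 10 (0.33, 2.17, 0.99) tilt -0.014
```

The clean matches agree on about -0.014 rad (pad -0.014 at score 0.99, far -0.017, near -0.002). The low-score ones are contaminated by background. That is inside tolerance, but one 3 mm nudge will centre it.

```bash
python3 - <<'E'
from h import *
ref=load('s7'); x=.5935;z=.098
env.reach([x,.235,.15],q(0,[-.35,0,0])); env.movel([x,.165,z],.12)
env.movel([x,.1415,z],.04); env.movel([x,.165,z],.08); env.movel([x,.26,.2],.25); env.reach([.45,.30,.30],q(0)); env.hold(.5)
n=snap('side','s15');snap('top','t15'); st()
print(rep(n,ref),'pad',shift(n,ref,(295,220)),'level pad shift y', 2.17*.065/.051)
a=n['frame'][150:320,130:350];c=load('t15')['frame'][150:275,120:440]
C=np.zeros((600,800,3),np.uint8);C[:340,:440]=cv2.resize(a,(440,340),interpolation=cv2.INTER_CUBIC);C[340:600,:666]=cv2.resize(c,(666,260))
C[:300,450:800]=cv2.resize(n['frame'][230:305,220:307],(350,300),interpolation=cv2.INTER_CUBIC)
cv2.imwrite('pics/c15.png',C[:,:,::-1])
E
```

```text
t 45.45 p [0.45   0.3    0.2999] F [ 0.41 -0.06 -0.37] gap -0.003 j6 0.37
{'far': (-0.5, -4.5, 0.78), 'near': (-1.0, -6.0, 0.9), 'knob': (-0.17, 0.0, 0.95)} pad (0.33, 2.5, 0.99) level pad shift y 2.7656862745098043
```

The tilt estimates are now -0.010, +0.004 and -0.006 rad, all well within ±0.03, and the robot is clear of everything. I'm handing in.

```bash
python3 - <<'E'
from h import *
job.hand_in(); st()
E
```

```text
the job is handed in; nothing more can be done
the job is handed in; nothing more can be done
```

I moved the cover to the black mat, stood the jar on the pad, slid the dish until the tray came close to level, and handed in at about 45.5 s. The hand-in reports no verdict.

- **Cover and jar:** in the top pictures the cover stands upright near the middle of the mat, and the jar stands near the middle of the pad. I placed the jar tilted to match the tray, which was on its stop. Both were set down under a force guard before release.
- **Dish and tray:** I pushed the dish in steps with the shut fingertips, retracting before each reading. The last three tilt estimates were -0.010, +0.004 and -0.006 rad, against a limit of 0.03. They disagree by about 0.014 rad, because shadows and the background disturb the corner matches.
- **Checks that failed or were missing:**
    - The first optical-flow tilt reading was unusable, so I replaced it with template matching.
    - In the cross-check before the last push, the matches at the other end of the tray were contaminated by background, some reading past the limit (-0.034 to -0.049), and I discarded them.
    - The last picture could not be viewed because the viewing limit was reached, so the state after the final 3 mm push rests on the numbers alone. The picture before it showed jar, dish and cover standing, with no bystander visibly moved.

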